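Click the wash-place rota wheel on to the red room

TASK

Pass the wash place on to the red room: with a closed fingertip gently flick the tabbed rota wheel clockwise (seen from above), one click at a time and letting it rest for about half a second in each click, until the red tab stands at the yellow pointer, and stop there without going past it. Do not grip or force the wheel, and leave the cups, basin, brush and lidded box where they are.

Things in the scene. Friction and masses are not known exactly. Their poses are not given: they have to be found in the camera images.
- wheel_centre (a point): Point on the upright axis of the rota wheel, 58 mm above the ledge, level with the top of its tabs; x axis level from the axis to the pointer, z up. The wheel is a flat white disc, 100 mm across, with eight radial finger tabs on its edge 45 degrees apart, one red and seven blue. Disc and tabs lie 46 to 58 mm above the ledge; a hub cap stands 8 mm higher.
- rota: Grey stand of the wheel, screwed to the ledge; origin on the wheel's axis at the ledge, axes as wheel_centre. Drum 82 mm across and 42 mm high under the disc, foot 100 mm across and 8 mm thick, and an 8 mm thick strip out to the pointer: otherwise the space below the tabs is free.
- pointer (a point): Inner tip of the yellow pointer, a fixed upright post (up to 58 mm above the ledge, up to 37 mm wide, from about 96 to 134 mm from the wheel's axis) just outside the reach of the tabs.
- red_tab (a point): Point on top of the red tab, 75 mm from the wheel's axis, 58 mm above the ledge; its x axis points radially outward. Every tab is 10 mm wide, 12 mm thick and reaches to 85 mm from the axis; the seven blue tabs follow every 45 degrees, with a free gap of about 45 mm between two tabs at 70 mm from the axis.
- wheel (a joint): Wheel angle, rad, growing clockwise seen from above; 0 with the red tab at the pointer. It clicks into rest every 0.785 rad and starts 3 or 4 clicks before 0 (about -2.356 or -3.142). A tab takes up to 4 N to push; past half-way (0.39 rad) it snaps on to the next click and stays; released earlier, it snaps back. Stops at -3.52 and 1.26.
- cups_mid (a point): Middle of a loose stack of three nested plastic cups (red, green, blue), 76 mm across and 129 mm high; a bystander.
- basin_mid (a point): Centre, 40 mm above the ledge, of a loose stainless steel basin 220 mm across and 85 mm high; a bystander.
- brush_mid (a point): Middle of a loose wooden scrubbing brush lying on its bristles, 170 mm long (its x axis), 50 mm wide, 34 mm high; a bystander.
- box_mid (a point): Centre of the mouth, 70 mm above the ledge, of a fixed white plastic box, 120 mm (x) by 200 mm (y) by 70 mm high; its lid lies 71 to 82 mm above the ledge and sticks out to the +y side; a bystander.
- box_lid (a joint): How far the box's sliding lid is pushed open, in m (0 shut, about 0.1 half open), along the box's +y; to be left as it is.
- lid_mid (a point): Middle of the box's white sliding lid (120 by 200 mm, 5 mm thick), 71 mm above the ledge.
Not all that is in view belongs to the job. Leave any pink or turquoise look-alike of the rota alone.

How it is judged:
By the outcome, as a careful person would: the job done as asked, in the order asked, and still so for the second after the job is handed in, with the robot touching nothing.
It also fails if it takes over 58 s, if anything falls off the work surface, if the arm or the gripper's body presses on something with over 40 N, if the wrist force passes 120 N, or if a joint passes its speed limit or range.

ROBOT

A 7-joint arm with a two-finger parallel gripper is mounted at the origin on the work surface. World frame = base frame: x ahead of the robot, y to its left, z up, the work surface at z = 0. Lengths are in m, angles in rad, forces in N, time in s.
With the tool pointing down it reaches from about 0.35 to 0.9 m from the base axis. Payload 8.1 kg.
Tool frame: the origin (TCP) lies on the centre line of the jaws, within the pads' length; the fingertips stand 19 mm ahead of it and the grasp point (between the pads) is the TCP (arm.tips_ahead is the distance from the TCP to the fingertips, in m); y points along the fingers, z is the direction in which the jaws open and shut, and the axes are right-handed (so a half turn about y gives the same grasp; the last joint's range is limited). The gripper opens to 92 mm and grips with 3 to 60 N. Pads are 19 mm wide; open, the fingers measure 130 mm over their backs; the gripper's body (75 mm by 190 mm) begins 47 mm behind the grasp point.
Start: joints at [1.01, 0.434, 0.025, 1.573, -0.012, 1.134, -0.075], TCP at [0.276, -0.561, 0.208] pointing down, gripper open.
Joint ranges: [-2.62, 2.62], [-0.44, 2.09], [-1.27, 1.32], [0.08, 2.57], [-1.32, 4.46], [0.12, 2], [-2.74, 2.74]. Speed limits (rad/s): [2.22, 2.22, 3.01, 3.01, 3.14, 3.14, 3.14].

INTERFACE

Orientations are given as a rotation vector (axis times angle).
In Python, from station import arm, vision, spotter gives the robot as it stands. Calls block until the motion is done:
- arm.move_pose(position, orientation): joint-space move of the TCP to a pose.
- arm.servo_line(position, rotation=None, max_speed=0.15): straight line of the TCP; rotation=None keeps the orientation; max_speed is the mean speed in m/s.
- arm.movej(angles): joint-space move.
- arm.ungrasp() and arm.close(grip_force=None): open the fingers fully, or close them until they stop; grip_force is the grip in N (None keeps the last).
- arm.hold(seconds).
- arm.inverse_kinematics(position, orientation): joint angles nearest the present ones, or None.
- arm.observe(): the state.
- vision.capture(name): name is "scene" or "top" or "wrist"; returns (picture, depth): 420x560x3 uint8, red, green, blue; 420x560 float32, m along the optical axis (not along the pixel's ray), 0 where there is no reading.
- vision.camera_info(name): a dict with "fx", "fy", "cx", "cy" (pixels), "D" ([k1, k2, p1, p2, k3] as OpenCV has them; the pictures are not rectified), "pose" (4x4, takes a point from camera to world coordinates); the wrist camera has in their place "mount" (4x4, takes a point from camera to tool coordinates, whose origin is the TCP and whose axes are the tool frame's). Camera axes: x right, y up, looking along -z (the intrinsics and any distortion apply to the point x, -y, -z); pixel columns grow to the right and rows downward; lengths in m; the calibration is good to about 2 mm. A picture is of the moment at which its call begins: read the wrist's pose just before it. camera_info takes no time and is no camera call.
A pose or a line that the arm cannot do raises arm.Unreachable and nothing moves.
- arm.job_done(): hands the job in, once; it reports no verdict.
Trained networks look in the newest picture that a camera, given by its name, has taken for a name from the list of things; names that differ only in an ending like _2 or _b are one class to them, and where a whole thing is asked for, a point or a joint stands for the part that bears it (a point fixed in the world has none). Each returns a list of dicts, best first, with "conf" (0 to 1); they miss things now and then, are a little off and sometimes report something else, mostly with a low value. They report only what shows in the picture. A call takes as long as a camera call. They do not tell look-alikes from the thing itself.
- spotter.trace(label, camera): "mask" (420x560 bool, what is visible of it) and "centre" ([column, row] in pixels, amid what is visible of it).
The state is a dict: "clock": time; "joint_positions": joint angles; "dq": joint speeds; "effort": joint torques, N m; "eef_pos": TCP position; "ee_rot": TCP orientation; "force": force on the tool from outside, world axes, zero at the start; "wrist_torque": the same for the moment, N m; "opening": finger opening in m.
Only numpy, scipy, OpenCV 4.12 (cv2) and the standard library are available. Lean on these libraries where they do the work, as an engineer would, in place of code of your own. Each camera call takes 0.05 s, during which the arm holds its last target. There are 200 camera calls.

## Working session

There is one attempt and no reset: what is moved stays moved. The work goes in short steps, each a Python script; the robot and the scene stay as the last script left them, time stands still between calls to the robot, and variables do not carry over. Pictures are saved under pics/ and viewed, about 8 in all and at most 12, crops included, and the job is handed in when it is done.

```bash
mkdir -p pics; ls; python3 - <<'E'
from station import arm, vision, spotter
import cv2,numpy as np
for n in("scene","top"):
    p,d=vision.capture(n); cv2.imwrite(f"pics/{n}0.png",p[:,:,::-1]); np.save(f"pics/{n}0.npy",d)
    i=vision.camera_info(n); print(n,i)
    for l in("wheel","rota","red_tab","pointer"):
        print(l,[(round(r["conf"],2),np.round(r["centre"]),int(r["mask"].sum())) for r in spotter.trace(l,n)])
print(arm.observe())
E
```

```text
pics
scene {'fx': 395.97514637933097, 'fy': 395.97514637933097, 'cx': 273.35503391228804, 'cy': 208.75112317017135, 'D': array([-0.08206144,  0.        ,  0.        ,  0.        ,  0.        ]), 'pose': array([[ 0.09630448, -0.5780422 ,  0.81030405,  1.34073829],
       [ 0.99534667,  0.05857283, -0.07651298, -0.17663802],
       [-0.00323407,  0.81390198,  0.58099321,  0.62309818],
       [ 0.        ,  0.        ,  0.        ,  1.        ]])}
wheel [(0.89, array([336., 159.]), 709), (0.82, array([467., 257.]), 1753), (0.63, array([297., 207.]), 1232)]
rota [(0.74, array([295., 214.]), 1980), (0.64, array([333., 164.]), 1209), (0.61, array([458., 266.]), 2789)]
red_tab [(0.76, array([463., 256.]), 1850), (0.68, array([337., 158.]), 798), (0.57, array([296., 204.]), 1334)]
pointer [(0.81, array([460., 266.]), 2962), (0.69, array([333., 167.]), 1214), (0.51, array([431., 196.]), 1542), (0.37, array([298., 205.]), 1194)]
top {'fx': 387.31742613637414, 'fy': 387.31742613637414, 'cx': 274.8137139580076, 'cy': 212.1015512283732, 'D': array([-0.07324182,  0.        ,  0.        ,  0.      
[... 685 characters left out ...]
3)]
{'clock': 0.5, 'joint_positions': array([ 1.01040142,  0.43447881,  0.0250329 ,  1.57324612, -0.01157992,
        1.13398805, -0.07508557]), 'dq': array([-2.84067619e-04,  5.25367955e-05,  1.45455199e-03, -1.41604212e-03,
        8.39037601e-04,  1.76538615e-03, -2.62956292e-04]), 'effort': array([-8.88042232e-04, -6.67139697e+01,  9.83152874e-01, -3.14570618e+01,
       -6.06800686e-02,  3.38767748e-02,  1.28805617e-06]), 'eef_pos': array([ 0.27618043, -0.56066359,  0.20833753]), 'ee_rot': array([-0.45823678,  1.96707003, -1.96714503]), 'force': array([ 0.18707888,  0.71557243, -0.77754161]), 'wrist_torque': array([-0.05871508,  0.01179926, -0.00562016]), 'opening': 0.09147254593170247}
```

View pics/top0.png

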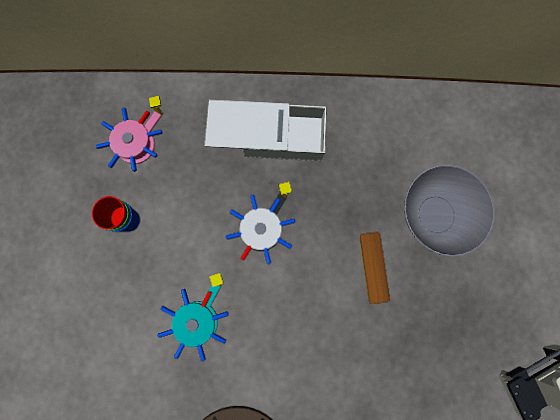

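View pics/scene0.png

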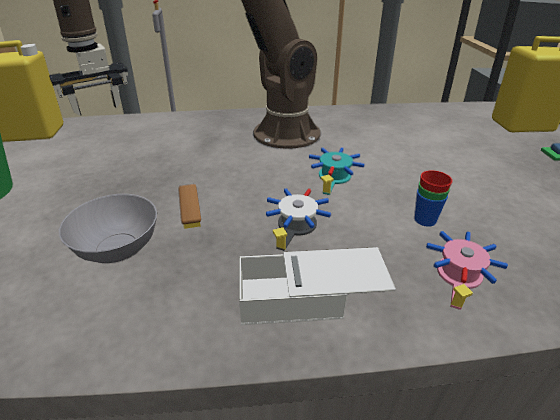

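The top view has three candidates: a white wheel at (260,229), a turquoise one at (193,325) and a pink one at (128,139). The white one fits the description (white disc, grey stand). Its pointer is at (285,188) and its red tab at (246,253), which is opposite the pointer, so it needs 4 clicks. I'll measure it from both views and make an enlarged crop.

```bash
cat > h.py <<'E'
import numpy as np,cv2
from station import arm,vision,spotter
from scipy.spatial.transform import Rotation as R
def rays(n,px,pose=None):
    i=vision.camera_info(n)
    if pose is None: pose=i["pose"]
    K=np.array([[i["fx"],0,i["cx"]],[0,i["fy"],i["cy"]],[0,0,1]])
    u=cv2.undistortPoints(np.array(px,float).reshape(-1,1,2),K,i["D"])[:,0]
    return pose[:3,3],np.c_[u[:,0],-u[:,1],-np.ones(len(u))]@pose[:3,:3].T
def at_depth(n,px,d,pose=None):
    o,r=rays(n,px,pose); return o+r*np.array(d).reshape(-1,1)
def at_z(n,px,z,pose=None):
    o,r=rays(n,px,pose); return o+r*((z-o[2])/r[:,2])[:,None]
def masks(p):
    h=cv2.cvtColor(p,cv2.COLOR_RGB2HSV); H,S,V=cv2.split(h)
    return dict(red=((H<8)|(H>172))&(S>150)&(V>80),blue=(H>105)&(H<130)&(S>150)&(V>60),yellow=(H>22)&(H<35)&(S>150)&(V>100),white=(S<25)&(V>185))
def cloud(n,p,d,col,roi=None,pose=None):
    m=masks(p)[col]&(d>0)
    if roi is not None:
        k=np.zeros_like(m);k[roi[1]:roi[3],roi[0]:roi[2]]=1;m&=k
    v,u=np.nonzero(m); return at_depth(n,np.c_[u,v],d[v,u],pose)
def tool(zdir): # pointing down, jaw axis along horizontal angle
    z=np.array([np.cos(zdir),np.sin(zdir),0]);y=np.array([0,0,-1.]);return R.from_matrix(np.c_[np.cross(y,z),y,z]).as_rotvec()
E
python3 - <<'E'
from h import *
for n,roi in(("top",(222,180,300,268)),("scene",(262,183,335,250))):
    p=cv2.imread(f"pics/{n}0.png")[:,:,::-1].copy();d=np.load(f"pics/{n}0.npy")
    for c in("white","red","blue","yellow"):
        q=cloud(n,p,d,c,roi)
        if len(q): print(n,c,len(q),np.round(np.median(q,0),3),np.round(q.min(0),3),np.round(q.max(0),3))
    c=p[roi[1]-8:roi[3]+8,roi[0]-8:roi[2]+8]
    cv2.imwrite(f"pics/crop_{n}.png",cv2.resize(c[:,:,::-1],None,fx=5,fy=5,interpolation=3))
i=vision.camera_info("wrist");print(i["mount"],i["fx"])
E
```

```text
top white 1154 [ 0.543 -0.04   0.057] [ 0.497 -0.087  0.052] [0.591 0.008 0.063]
top red 62 [ 0.486 -0.008  0.057] [ 0.471 -0.018  0.052] [0.502 0.003 0.06 ]
top blue 424 [ 0.561 -0.058  0.057] [ 0.463 -0.123 -0.004] [0.633 0.047 0.062]
top yellow 123 [ 0.643 -0.097  0.057] [ 0.628 -0.114 -0.002] [ 0.672 -0.082  0.061]
scene white 595 [ 0.549 -0.041  0.059] [ 0.494 -0.088  0.055] [0.592 0.008 0.068]
scene red 27 [ 0.488 -0.007  0.059] [ 0.473 -0.017  0.052] [0.503 0.002 0.06 ]
scene blue 362 [ 0.569 -0.061  0.057] [ 0.466 -0.122  0.01 ] [0.626 0.038 0.061]
scene yellow 192 [ 0.639 -0.089  0.029] [ 0.411 -0.111  0.008] [0.658 0.069 0.062]
[[ 6.32517912e-06 -9.62831638e-01 -2.70102271e-01 -7.15497075e-02]
 [-8.38195812e-04  2.70102171e-01 -9.62831301e-01 -1.76083842e-01]
 [ 9.99999649e-01  2.32488673e-04 -8.05333002e-04 -1.80468261e-03]
 [ 0.00000000e+00  0.00000000e+00  0.00000000e+00  1.00000000e+00]] 351.79483616918225
```

View pics/crop_top.png

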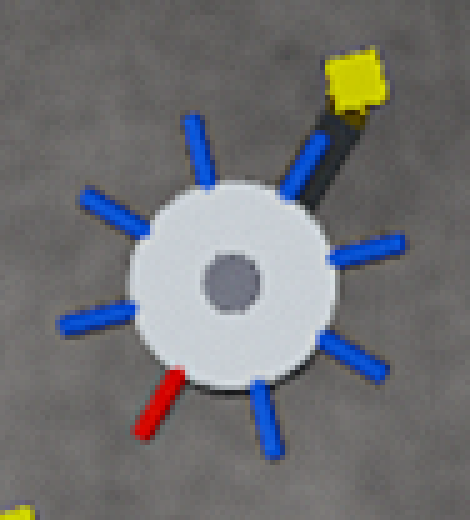

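Confirmed: this is the white disc on the grey stand, with the red tab directly opposite the yellow pointer, so 4 clicks. Both views agree on the centre (0.544,-0.040) and top z of about 0.058. Next I'll close the fingers, choose a reachable push station and go above it.

```bash
cat >> h.py <<'E'
C=np.array([0.5435,-0.040]); PTR=np.arctan2(-0.057,0.0995)
def pt(M,tang,rad=0.076,z=0.042):
    r=np.array([np.cos(M),np.sin(M)]);t=np.array([np.sin(M),-np.cos(M)])
    return np.r_[C+rad*r+tang*t,z+arm.tips_ahead]
E
python3 - <<'E'
from h import *
q0=arm.observe()["joint_positions"];best=[]
for k in(2,3,4,5,6):
  M=PTR+k*np.pi/4
  for f in(0,np.pi):
    qs=[arm.inverse_kinematics(pt(M,t,z=z),tool(M+f)) for t,z in((-.027,.12),(-.027,.042),(.027,.042))]
    if any(q is None for q in qs): print(k,f,"none");continue
    best.append((np.abs(qs[0]-q0).max(),k,f)); print(k,f,np.round(qs[0],2),np.abs(qs[0]-qs[2]).max())
_,k,f=min(best);print(k,f)
arm.close(5);M=PTR+k*np.pi/4
p0=arm.observe()["eef_pos"];
arm.move_pose(pt(M,-.027,z=.13),tool(M+f))
s=arm.observe();print(s["clock"],s["eef_pos"],s["opening"],pt(M,-.027,z=.13))
T=np.eye(4);T[:3,:3]=R.from_rotvec(s["ee_rot"]).as_matrix();T[:3,3]=s["eef_pos"]
p,d=vision.capture("wrist");cv2.imwrite("pics/w1.png",p[:,:,::-1]);pose=T@vision.camera_info("wrist")["mount"]
for c in("white","red","blue","yellow"):
    q=cloud("wrist",p,d,c,None,pose);q=q[(q[:,2]>.045)&(q[:,2]<.064)&(np.hypot(*(q[:,:2]-C).T)<.15)]
    if len(q): print(c,len(q),np.round(np.median(q,0),3),np.round(q.min(0),3),np.round(q.max(0),3))
E
```

```text
2 0 [ 0.38  0.51 -0.76  1.78  0.41  1.02  0.51] 0.1675594551306212
2 3.141592653589793 [-0.04  0.41 -0.18  1.81  0.09  0.93 -2.34] 0.14909849529404823
3 0 [ 0.47  0.43 -0.82  1.92  0.38  0.96  1.3 ] 0.16297917980100957
3 3.141592653589793 [ 0.13  0.34 -0.37  1.94  0.15  0.89 -1.62] 0.1659921905186144
4 0 [ 0.75  0.46 -1.06  1.98  0.48  0.98  2.08] 0.3052271451858035
4 3.141592653589793 [ 0.32  0.3  -0.46  2.01  0.17  0.87 -0.76] 0.18726488948238995
5 0 [-0.76  0.49  1.17  2.05 -0.55  0.96 -2.18] 0.24870406521880173
5 3.141592653589793 [ 0.5   0.34 -0.54  1.96  0.22  0.9   0.11] 0.21858549154178392
6 0 [ 0.12  0.37 -0.    1.86  0.    0.91 -1.97] 0.2324647533916936
6 3.141592653589793 [ 0.56  0.44 -0.59  1.83  0.29  0.96  0.9 ] 0.2137571833294578
5 3.141592653589793
3.8167 [ 0.4773095  -0.0874727   0.14898382] 0.0007407294955889745 [ 0.47723235 -0.08597389  0.149     ]
white 11098 [ 0.54  -0.036  0.058] [ 0.493 -0.089  0.055] [0.591 0.01  0.06 ]
red 668 [ 0.484 -0.007  0.057] [ 0.467 -0.019  0.053] [0.502 0.005 0.06 ]
blue 3952 [ 0.555 -0.028  0.057] [ 0.46  -0.114  0.048] [0.623 0.042 0.06 ]
yellow 1100 [ 0.639 -0.092  0.058] [ 0.422 -0.11   0.045] [0.658 0.056 0.06 ]
```

View pics/w1.png

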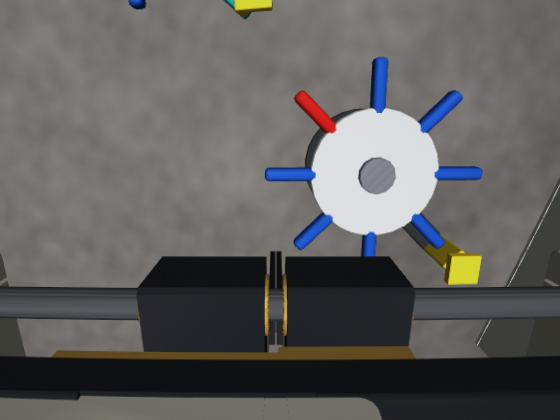

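The wrist view shows the white wheel at (377,176) with the M tab at (290,174). The closed fingertip is thin, at (275,255), over the free gap. The wrist estimate of the centre agrees within 2 mm. Now the first click, followed by a check.

```bash
cat >> h.py <<'E'
M=PTR+5*np.pi/4; RV=tool(M+np.pi); RAD=.073
def red_angle():
    p,d=vision.capture("top"); q=cloud("top",p,d,"red",(215,175,305,275)); q=q[(q[:,2]>.045)&(np.hypot(*(q[:,:2]-C).T)<.095)]
    if len(q)<8: return None,len(q)
    v=np.median(q,0)[:2]-C; a=-(np.arctan2(v[1],v[0])-PTR)   # clockwise positive, 0 at pointer
    return round(np.degrees((a+np.pi*1.5)%(2*np.pi)-np.pi*1.5),1),len(q)
def show(t):
    s=arm.observe();print(t,round(s["clock"],2),np.round(s["eef_pos"],4),np.round(s["force"],1));return s
def click():
    arm.servo_line(pt(M,-.027,RAD,.085),RV,.12)
    arm.servo_line(pt(M,-.027,RAD),RV,.08);show("down")
    for t in(-.013,0,.013,.027):
        arm.servo_line(pt(M,t,RAD),RV,.05);show("push")
    arm.hold(.7);print("rest",red_angle())
    arm.servo_line(pt(M,.027,RAD,.085),RV,.12);print("up",red_angle());show("up")
E
python3 - <<'E'
from h import *
print(red_angle());click()
E
```

```text
Traceback (most recent call last):
  File "h.py", line 30, in red_angle
    p,d=vision.capture("top"); q=cloud("top",p,d,"red",(215,175,305,275)); q=q[(q[:,2]>.045)&(np.hypot(*(q[:,:2]-C).T)<.095)]
                                 ~~~~~^^^^^^^^^^^^^^^^^^^^^^^^^^^^^^^^^^^
  File "h.py", line 21, in cloud
    v,u=np.nonzero(m); return at_depth(n,np.c_[u,v],d[v,u],pose)
                              ~~~~~~~~^^^^^^^^^^^^^^^^^^^^^^^^^^
  File "h.py", line 11, in at_depth
    o,r=rays(n,px,pose); return o+r*np.array(d).reshape(-1,1)
        ~~~~^^^^^^^^^^^
  File "h.py", line 8, in rays
    u=cv2.undistortPoints(np.array(px,float).reshape(-1,1,2),K,i["D"])[:,0]
      ~~~~~~~~~~~~~~~~~~~^^^^^^^^^^^^^^^^^^^^^^^^^^^^^^^^^^^^^^^^^^^^^
cv2.error: OpenCV(4.12.0) /io/opencv/modules/calib3d/src/undistort.dispatch.cpp:347: error: (-215:Assertion failed) CV_IS_MAT(_src) && CV_IS_MAT(_dst) && (_src->rows == 1 || _src->cols == 1) && (_dst->rows == 1 || _dst->cols == 1) && _src->cols + _src->rows - 1 == _dst->rows + _dst->cols - 1 && (CV_MAT_TYPE(_src->type) == CV_32FC2 || CV_MAT_TYPE(_src->type) == CV_64FC2) && (CV_MAT_TYPE(_dst->type) == CV_32FC2 || CV_MAT_TYPE(_dst->type) == CV_64FC2) in function 'cvUndistortPointsInternal'
```

The arm hides the red tab from the top camera, so I'll pool the wrist and scene views.

```bash
cat >> h.py <<'E'
def red_angle():
    out={}
    for n in("wrist","scene"):
        s=arm.observe();T=np.eye(4);T[:3,:3]=R.from_rotvec(s["ee_rot"]).as_matrix();T[:3,3]=s["eef_pos"]
        i=vision.camera_info(n);pose=T@i["mount"] if n=="wrist" else i["pose"]
        p,d=vision.capture(n)
        if not (masks(p)["red"]&(d>0)).any(): continue
        q=cloud(n,p,d,"red",None,pose);q=q[(q[:,2]>.04)&(q[:,2]<.07)&(np.hypot(*(q[:,:2]-C).T)<.095)]
        if len(q)<8: continue
        v=np.median(q,0)[:2]-C;a=np.degrees(PTR-np.arctan2(v[1],v[0]))
        out[n]=(round((a+270)%360-270,1),len(q))
    return out
E
python3 - <<'E'
from h import *
print(red_angle());click()
E
```

```text
{'wrist': (np.float64(-180.6), 667), 'scene': (np.float64(-178.8), 29)}
down 5.22 [ 0.4804 -0.0851  0.0612] [ 0.3 -0.5  0.6]
push 5.66 [ 0.4765 -0.0713  0.0612] [-0.5  0.  -0.6]
push 6.07 [ 0.473  -0.0588  0.061 ] [-0.9  0.2  0.4]
push 6.47 [ 0.4696 -0.0462  0.061 ] [-0.4 -0.4  0.6]
push 6.91 [ 0.4659 -0.0327  0.061 ] [-0.9  0.4 -0.2]
rest {'wrist': (np.float64(-179.8), 1273), 'scene': (np.float64(-179.4), 29)}
up {'wrist': (np.float64(-180.0), 861), 'scene': (np.float64(-179.6), 29)}
up 8.32 [ 0.4654 -0.0333  0.1032] [ 0.1  0.4 -1.3]
```

```bash
python3 - <<'E'
from h import *
print(arm.tips_ahead,red_angle())
arm.servo_line(pt(M,-.027,RAD,.085),RV,.12);arm.servo_line(pt(M,-.027,RAD),RV,.08);arm.servo_line(pt(M,-.005,RAD),RV,.05)
s=show("x");p,d=vision.capture("wrist");p2,_=vision.capture("scene")
cv2.imwrite("pics/w2.png",np.vstack([p[:400:,:,::-1],cv2.resize(p2[150:260,220:390,::-1],(560,362))])[:,:])
im=np.hstack([cv2.resize(p[100:330,150:450,::-1],(400,307)),cv2.resize(p2[150:260,235:382,::-1],(400,307),interpolation=3)]);cv2.imwrite("pics/w2.png",im)
E
```

```text
0.019 {'wrist': (np.float64(-180.0), 844), 'scene': (np.float64(-179.0), 29)}
x 10.29 [ 0.4744 -0.0638  0.0611] [0.8 0.9 0.7]
```

View pics/w2.png

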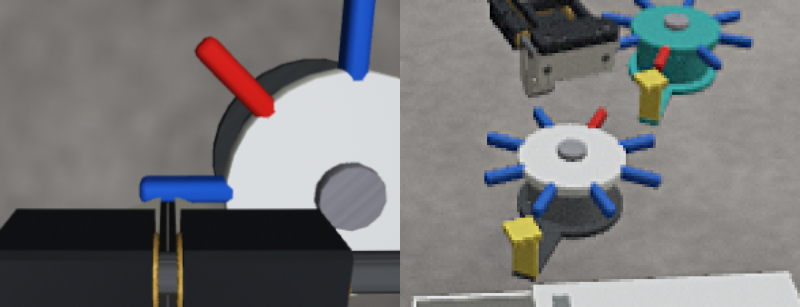

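The scene crop suggests the fingertip at (540,95) ends above the tabs, so I'll measure the gripper's lowest points from depth.

```bash
python3 - <<'E'
from h import *
s=show("now");print(np.round(R.from_rotvec(s["ee_rot"]).as_matrix(),3).tolist(),s["opening"])
for n in("scene","top"):
    p,d=vision.capture(n);v,u=np.nonzero(d>0)
    q=at_depth(n,np.c_[u,v],d[v,u]);D=q-s["eef_pos"]
    k=(np.abs(D[:,0])<.09)&(np.abs(D[:,1])<.06)&(q[:,2]>.07)&(np.hypot(*(q[:,:2]-C).T)>.02)
    if k.any():
        o=np.argsort(q[k][:,2])[:12]; print(n,k.sum());print(np.round(np.c_[q[k][o],u[k][o],v[k][o]],3))
T=np.eye(4);T[:3,:3]=R.from_rotvec(s["ee_rot"]).as_matrix();T[:3,3]=s["eef_pos"]
p,d=vision.capture("wrist");v,u=np.nonzero(d>0);k=(v>235)&(v<330)&(np.abs(u-276)<14)
q=at_depth("wrist",np.c_[u,v][k],d[v,u][k],np.eye(4)@vision.camera_info("wrist")["mount"])
o=np.argsort(-q[:,1]);q=q[o]
for r in range(236,330,6):
    w=at_depth("wrist",[[270,r],[276,r],[282,r]],d[r,[270,276,282]],vision.camera_info("wrist")["mount"]);print(r,np.round(w,3).tolist())
p2,_=vision.capture("scene");cv2.imwrite("pics/s3.png",cv2.resize(p2[60:260,200:400,::-1],(600,600),interpolation=3))
E
```

```text
now 10.39 [ 0.4744 -0.0642  0.061 ] [ 0.  -0.1  0.8]
[[0.262, 0.0, 0.965], [-0.965, -0.0, 0.262], [0.0, -1.0, 0.0]] 0.0005084673093075419
scene 7457
[[ 4.79e-01 -6.70e-02  8.20e-02  2.84e+02  1.84e+02]
 [ 4.75e-01 -5.70e-02  8.20e-02  2.88e+02  1.83e+02]
 [ 4.74e-01 -7.50e-02  8.20e-02  2.81e+02  1.83e+02]
 [ 4.78e-01 -5.40e-02  8.30e-02  2.89e+02  1.83e+02]
 [ 4.81e-01 -7.00e-02  8.30e-02  2.83e+02  1.84e+02]
 [ 4.71e-01 -7.40e-02  8.40e-02  2.81e+02  1.82e+02]
 [ 4.84e-01 -7.30e-02  8.50e-02  2.82e+02  1.84e+02]
 [ 4.69e-01 -7.70e-02  8.50e-02  2.80e+02  1.81e+02]
 [ 4.80e-01 -6.00e-02  8.50e-02  2.87e+02  1.83e+02]
 [ 4.82e-01 -6.30e-02  8.60e-02  2.86e+02  1.83e+02]
 [ 4.71e-01 -7.40e-02  8.60e-02  2.81e+02  1.81e+02]
 [ 4.81e-01 -7.30e-02  8.70e-02  2.82e+02  1.83e+02]]
top 10514
[[ 5.56e-01 -2.30e-02  1.84e-01  2.50e+02  2.15e+02]
 [ 5.62e-01 -3.10e-02  1.84e-01  2.54e+02  2.12e+02]
 [ 5.60e-01 -1.90e-02  1.84e-01  2.48e+02  2.13e+02]
 [ 5.56e-01 -2.10e-02  1.85e-01  2.49e+02  2.15e+02]
 [ 5.60e-01 -2.10e-02  1.85e-01  2.49e+02  2.13e+02]
 [ 5.58e-01 -2.10e-02  1.85e-01  2.49e+
[... 885 characters left out ...]
278 [[-0.011, -0.048, -0.004], [0.003, -0.02, -0.001], [-0.034, -0.095, 0.0]]
284 [[-0.011, -0.053, -0.004], [0.006, -0.02, -0.001], [-0.033, -0.095, 0.0]]
290 [[-0.032, -0.097, -0.003], [-0.032, -0.097, -0.001], [-0.032, -0.098, 0.0]]
296 [[-0.032, -0.1, -0.003], [-0.031, -0.099, -0.001], [-0.032, -0.1, 0.0]]
302 [[-0.031, -0.101, -0.003], [-0.031, -0.101, -0.001], [-0.031, -0.101, 0.0]]
308 [[-0.03, -0.102, -0.003], [-0.03, -0.101, -0.001], [-0.029, -0.101, 0.0]]
314 [[-0.028, -0.102, -0.003], [-0.028, -0.102, -0.001], [-0.027, -0.101, 0.0]]
320 [[-0.026, -0.1, -0.003], [-0.026, -0.101, -0.001], [-0.026, -0.1, 0.0]]
326 [[0.0, -0.064, -0.003], [0.084, 0.062, -0.001], [-0.021, -0.096, 0.0]]
```

View pics/s3.png

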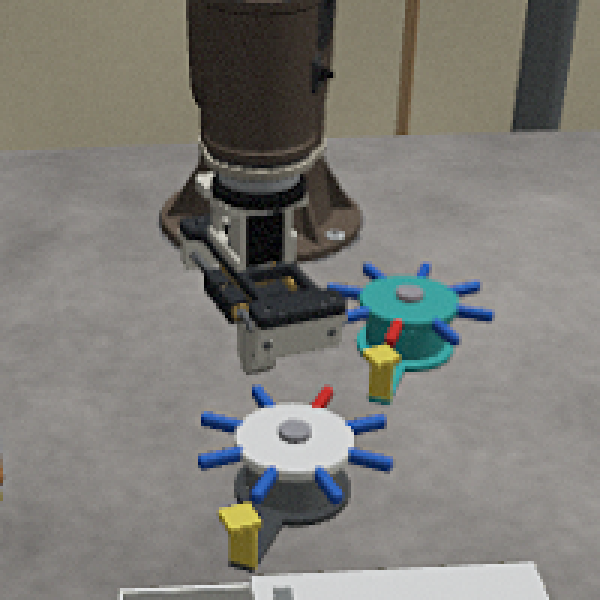

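Two independent depth views put the closed fingertips at z≈0.082 with the TCP at 0.061. The tips are therefore about 20 mm *behind* the TCP, not 19 mm ahead as stated, and the contact-free pass agrees with that. I'll use the measured offset, but first check how much room the body has if it goes lower.

```bash
python3 - <<'E'
from h import *
s=show("now");Rm=R.from_rotvec(s["ee_rot"]).as_matrix()
p,d=vision.capture("scene");v,u=np.nonzero(d>0)
q=at_depth("scene",np.c_[u,v],d[v,u]);L=(q-s["eef_pos"])@Rm
k=(q[:,2]>.072)&(np.abs(L[:,0])<.11)&(np.abs(L[:,2])<.11);L=L[k]
print("lowest y(tool) per 10mm bins of tool x (rows) / z (cols -100..100)")
for a in np.arange(-.1,.1,.02):
    print(round(a,2),[int(1e3*np.percentile(L[m,1],98)) if (m:=(L[:,0]>=a)&(L[:,0]<a+.02)&(L[:,2]>=b)&(L[:,2]<b+.02)).sum()>3 else None for b in np.arange(-.1,.1,.02)])
E
```

```text
now 10.59 [ 0.4744 -0.0642  0.061 ] [-0.6  0.6  0.4]
lowest y(tool) per 10mm bins of tool x (rows) / z (cols -100..100)
-0.1 [None, None, None, None, None, None, None, None, None, None]
-0.08 [None, None, None, None, None, None, None, None, None, None]
-0.06 [None, None, None, None, None, -291, -282, -364, None, None]
-0.04 [None, None, None, None, -299, -130, -128, -128, -127, -87]
-0.02 [None, None, None, None, -408, -33, -110, -128, -126, -86]
0.0 [-87, -91, None, -138, -23, -28, -127, -213, -126, -87]
0.02 [-86, -99, -100, -94, -92, -104, -99, -102, -92, -87]
0.04 [None, -401, -379, -357, -219, -217, -350, -363, None, None]
0.06 [None, None, None, None, None, None, None, None, None, None]
0.08 [None, None, None, None, None, None, None, None, None, None]
```

The body's lowest point is 66 mm above the tips, so there's plenty of clearance. I'll descend with the measured offset, watching the force.

```bash
cat >> h.py <<'E'
TIP=-0.020   # measured: closed tips this far AHEAD of TCP (negative = behind), by depth in two views
def pt(M,tang,rad=0.073,z=0.044):
    r=np.array([np.cos(M),np.sin(M)]);t=np.array([np.sin(M),-np.cos(M)])
    return np.r_[C+rad*r+tang*t,z+TIP]
def touch(s,lim): 
    f=np.linalg.norm(s["force"])
    if f>lim: raise SystemExit(f"force {f}")
def click():
    arm.servo_line(pt(M,-.027,RAD,.08),RV,.15)
    for z in(.062,.050,.044): arm.servo_line(pt(M,-.027,RAD,z),RV,.06);touch(show("down"),4)
    for t in(-.013,-.003,.006,.015,.022,.027):
        arm.servo_line(pt(M,t,RAD),RV,.04);touch(show("push"),12)
    arm.hold(.6);print("rest",red_angle())
    arm.servo_line(pt(M,.027,RAD,.08),RV,.12);print("up",red_angle());show("up")
E
python3 - <<'E'
from h import *
arm.servo_line(pt(M,-.005,RAD,.085),RV,.15)
click()
E
```

```text
down 11.64 [ 0.4797 -0.0848  0.0416] [-0.3 -0.3  0.3]
down 11.99 [ 0.4797 -0.0851  0.0296] [-0.6  0.7  0.7]
down 12.24 [ 0.4799 -0.0851  0.0237] [ 0.5  0.  -0.1]
push 12.74 [ 0.4764 -0.072   0.0241] [-0.6 -4.6  2.4]
push 13.14 [ 0.474  -0.0617  0.0241] [ 1.2 -2.3  0.4]
push 13.52 [ 0.471  -0.0526  0.0239] [ 0.7  0.4 -0.5]
push 13.89 [ 0.469  -0.0444  0.024 ] [-0.7  0.1 -1.4]
push 14.22 [ 0.4672 -0.0376  0.024 ] [ 0.1  0.2 -0.9]
push 14.49 [ 0.4659 -0.0328  0.024 ] [-0.2 -0.2  1.1]
rest {'wrist': (np.float64(-137.1), 1967), 'scene': (np.float64(-133.0), 46)}
up {'wrist': (np.float64(-137.0), 1274), 'scene': (np.float64(-132.6), 46)}
up 15.74 [ 0.4655 -0.0332  0.0594] [ 0.1 -0.4  0.8]
```

One click done (-135°), with about 5 N peak force. Three more, each checked before the next.

```bash
python3 - <<'E'
from h import *
for want in(-90,-45,0):
    click(); a=red_angle(); print("==",want,a)
    if not a or any(abs(v[0]-want)>12 for v in a.values()): break
else:
    arm.servo_line(pt(M,0,.11,.2),RV,.15)
    arm.move_pose(np.array([.36,-.35,.25]),RV)
    arm.hold(.3); show("clear")
    print(red_angle())
    p,d=vision.capture("top"); cv2.imwrite("pics/end.png",cv2.resize(p[60:400,:500,::-1],(800,544)))
E
```

```text
down 16.7 [ 0.4797 -0.0847  0.0415] [-1.1 -0.8 -0.9]
down 17.05 [ 0.4798 -0.0852  0.0296] [ 0.1 -0.6  0. ]
down 17.3 [ 0.4799 -0.0852  0.0237] [0.2 0.7 0.2]
push 17.8 [ 0.4767 -0.0731  0.0242] [ 1.8 -8.  -1.3]
push 18.2 [ 0.4739 -0.0616  0.0242] [ 0.6 -1.8 -0.5]
push 18.57 [ 0.471  -0.0526  0.0239] [-0.1  0.  -0.6]
push 18.95 [ 0.469  -0.0443  0.024 ] [-0.6 -0.2 -0.2]
push 19.27 [ 0.4672 -0.0376  0.024 ] [ 0.4 -0.4 -0.1]
push 19.55 [ 0.4659 -0.0328  0.024 ] [ 0.4 -0.9  0.8]
rest {'wrist': (np.float64(-94.0), 1629), 'scene': (np.float64(-87.3), 61)}
up {'wrist': (np.float64(-93.5), 1363), 'scene': (np.float64(-88.7), 63)}
up 20.8 [ 0.4655 -0.0332  0.0594] [-0.  -0.7 -0.3]
== -90 {'wrist': (np.float64(-93.4), 1369), 'scene': (np.float64(-88.2), 63)}
down 21.86 [ 0.4797 -0.0847  0.0415] [-0.9  0.7  1. ]
down 22.21 [ 0.4798 -0.0851  0.0296] [-0.1 -0.4 -0.6]
down 22.46 [ 0.4799 -0.0852  0.0237] [ 0.8  0.8 -1. ]
push 22.96 [ 0.4767 -0.0732  0.0242] [ 1.3 -7.8 -1.5]
push 23.36 [ 0.4739 -0.0617  0.0242] [ 1.  -2.3 -0.2]
push 23.73 [ 0.471  -0.0526  0.0239] [ 0.2 -1.5 -0.3]
push 24.11 [ 0.469
[... 523 characters left out ...]
]
down 27.62 [ 0.4799 -0.0852  0.0237] [-0.1  0.9 -0.3]
push 28.12 [ 0.4768 -0.0732  0.0242] [ 2.4 -8.5 -1.4]
push 28.52 [ 0.4739 -0.0616  0.0241] [ 1.  -1.8 -0. ]
push 28.89 [ 0.471  -0.0526  0.0239] [ 0.1  0.1 -0.5]
push 29.27 [ 0.469  -0.0444  0.024 ] [ 0.8 -0.2 -0.5]
push 29.59 [ 0.4672 -0.0376  0.024 ] [ 0.2 -0.4 -0.4]
push 29.87 [ 0.4659 -0.0328  0.024 ] [0.6 0.3 0.9]
rest {'scene': (np.float64(-1.6), 55)}
up {'wrist': (np.float64(-1.1), 282), 'scene': (np.float64(-2.3), 56)}
up 31.12 [ 0.4655 -0.0332  0.0594] [ 0.8  0.4 -0.5]
== 0 {'wrist': (np.float64(-1.0), 250), 'scene': (np.float64(-1.7), 56)}
clear 33.67 [ 0.3605 -0.3492  0.2499] [-0.1  0.7 -0.7]
{'scene': (np.float64(-1.9), 55)}
```

View pics/end.png

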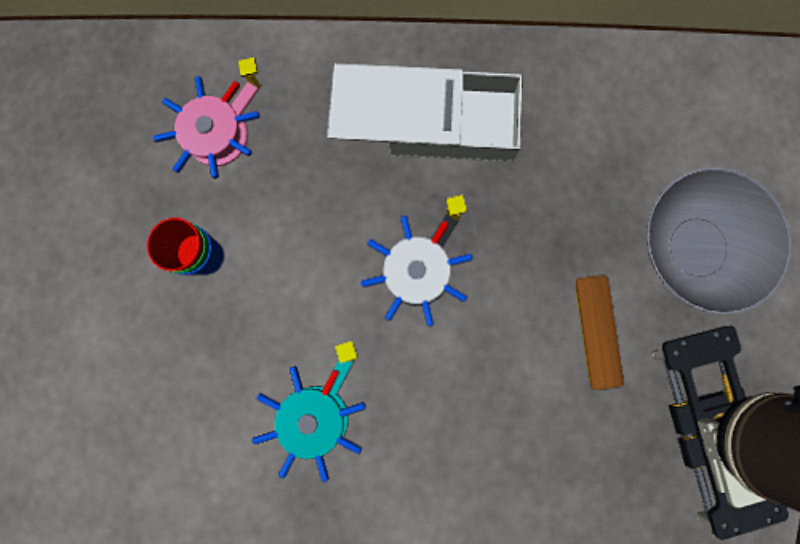

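The white wheel's red tab, at (440,231), stands at its yellow pointer (456,205). The cups, brush, basin, box and both look-alikes are where they were, and the arm is clear. Handing in.

```bash
python3 -c "
from station import arm
print(arm.job_done())"
```

```text
the job is handed in; nothing more can be done
None
```

The red tab now stands at the yellow pointer on the white rota wheel. I flicked the wheel four clicks clockwise with the closed fingertip, resting at least 0.6 s in each, then moved the arm clear and handed in at about 34 s.

- **Clicks:** The red tab's angle read about -180°, -135°, -90°, -45° and finally -1° to -2°, within measurement error of 0. The wrist and scene views differed by up to 7° along the way, but every reading was within 6° of the expected click.
- **Force:** The highest contact force I sampled was about 9 N.
- **Surroundings:** In the final top view, the cups, basin, brush, lidded box and both look-alike wheels are in their original places.
- **What disagreed:** `arm.tips_ahead` says the fingertips are 19 mm ahead of the TCP, but two depth views put the closed tips about 20 mm behind it. Because of that, my first pass, and a partial second one to check it, went over the tabs without touching anything. I then used the measured offset.

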